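# Lean the splash panel against the valve box

### The arm

A 6-joint arm with a two-finger parallel gripper is mounted at the origin on the work surface. World frame = base frame: x ahead of the robot, y to its left, z up, the work surface at z = 0. Lengths are in m, angles in rad, forces in N, time in s.
With the tool pointing down it reaches from about 0.225 to 0.725 m from the base axis. Payload 3.1 kg.
Tool frame: the origin (TCP) lies at the very end of the fingers, on their centre line; the grasp point (between the pads) lies 19 mm behind it; z points along the fingers, y is the line along which they close (so a half turn about z gives the same grasp; the last joint's range is limited). The gripper opens to 85 mm and grips with 20 to 120 N. Pads are 22 mm wide; open, the fingers measure 114 mm over their backs; the gripper's body (76 mm by 85 mm) begins 54 mm behind the grasp point. The pads swing forward as they close: fully open they stand 13 mm farther back than shut.
Start: joints at [-1.34, 0.048, 0.099, 1.622, 0, 1.443], TCP at [0.184, -0.492, 0.231] pointing down, gripper open.
Joint ranges: [-2.91, 2.91], [-0.99, 1.94], [-1.21, 1.42], [-2.12, 2.29], [-1.49, 1.47], [-3.14, 3.14]. Speed limits (rad/s): [2.79, 2.79, 3.14, 3.14, 3.14, 3.14].

### API

Orientations are given as a rotation vector (axis times angle).
In Python, from bench import ctrl, grab_frame, search_frame, mark_of gives the robot as it stands.
- The arm moves only by the shell command python3 -m pendant 'ROWS' [FORCE]. ROWS is JSON, a list of rows, each an object with "hand": the finger opening in m, from 0 to 0.0854; "slide": the shift along the tool's x, y, z in m, a list of three; "twist": the turn about the tool's z in rad. A call has exactly 10 rows; each row shifts and turns the commanded pose from where the row before left it, along the tool's axes as they then stand; what a row does not reach is not made up. A row lasts 1/8 s, in which the tool goes at most 62.5 mm and 10.7 degrees, less where a joint would pass 70% of its speed; a pose out of reach is approached as far as the arm can. A call with a gripper value outside its range is refused whole. The fingers move at their own pace and stop on an object; FORCE is the grip in N (left out, the last holds). Time passes only in rows, so rows that do not move let the fingers close, or fill a call up. It gives the time, the measured TCP pose, the force, the opening and the grip force at its end, in the units of the state.
- ctrl.get_state(): the state, without advancing time (a new reading comes with each control period).
- grab_frame(name): name is "scene" or "top"; returns a dict with "image" (420x560x3 uint8, red, green, blue), "fx", "fy", "cx", "cy" (pixels), "R" (3x3) and "t" (3): a world point X has camera coordinates R X + t. Camera axes: x right, y down, z forward; pixel columns grow to the right and rows downward; lengths in m; the calibration is good to about 2 mm. A picture is of the moment at which its call begins. There is no depth.
- ctrl.sign_off(): hands the job in; it is judged then, once.
Trained networks look in the newest picture that a camera, given by its name, has taken for a name from the list of things; names that differ only in an ending like _2 or _b are one class to them, and where a whole thing is asked for, a point or a joint stands for the part that bears it (a point fixed in the world has none). Each returns a list of dicts, best first, with "conf" (0 to 1); they miss things now and then, are a little off and sometimes report something else, mostly with a low value. They report only what shows in the picture. A call takes as long as a camera call.
- search_frame(query, camera): "centre" ([column, row] in pixels, amid what is visible of it).
- mark_of(query, camera): "centre" ([column, row] in pixels: a listed point, or the origin of a listed thing).
The state is a dict: "clock": time; "joint_pos": joint angles; "qd": joint speeds; "joint_efforts": joint torques, N m; "tool_pos": TCP position; "orientation": TCP orientation; "ft_force": force on the tool from outside, world axes, zero at the start; "wrist_torque": the same for the moment, N m; "finger_gap": finger opening in m; "grip_force": force on a finger pad.
Only numpy, scipy, OpenCV 4.12 (cv2) and the standard library are available. Lean on these libraries where they do the work, as an engineer would, in place of code of your own. Each camera call takes 0.05 s, during which the arm holds its last target. There are 200 camera calls.

### The job

First clear the white-capped vial away from the front of the valve box and stand it upright in the blue tray. Then take the green panel out of the rack and lean it against the front of the valve box as its splash shield: foot on the glass plate between the box and the black strip, centred between the two vial holders and square to the box, top tipped back onto the box's upper front edge, striped side facing out. Set it down gently rather than dropping it, and leave the other plates, the blue-capped vial and the bottle where they are, standing.

Things in the scene. Friction and masses are not known exactly. Their poses are not given: they have to be found in the camera images.
- valve_box: Fixed grey box, 240 mm wide (y), 95 mm deep (x -95 to 0), top at z 96 mm, on a 6 mm thick glass plate (x -105 to 80, y -135 to 135). Origin: on the bench straight below the middle of the upright front face; x points out of that face away from the box, y along it, z up. Small valves on the rear of its top (x -81 to -59) reach z 114 mm.
- bay (a point): Point on top of the glass plate in the middle of the free bay in front of the box, 28 mm out from the face (axes as valve_box). The bay is 150 mm wide between two grey vial holders.
- strip (a point): Middle of the top of the black strip on the glass plate: 8 mm thick (x), 150 mm long (y), top at z 18 mm; its inner side is 55 mm from the box's face.
- holder_left (a point): Point on the glass plate below the centre of the vial holder at +y: 45 x 45 mm, touching the box's face, walls to z 46 mm; a small fixed vial in it reaches z 69 mm.
- holder_right (a point): The same for the empty vial holder at -y: 45 x 45 mm, walls to z 46 mm.
- panel: Green splash panel, loose, 8 mm thick (x), 110 mm wide (y), 150 mm high (z), 170 g; white stripes and a yellow label on its +x face. Origin: centre of its bottom edge face; z runs up the panel. It starts standing in one of the three rack slots.
- panel_top (a point): Centre of the panel's top edge, 150 mm up from its origin.
- rack: Fixed black rack with three slots, base 135 x 135 mm. Origin: underside centre; slots run along y at x = -50, 0, 50 mm, slot floor at z = 6 mm, slot 11.6 mm wide, its grey cheeks reach z = 28 mm.
- plate_grey: Loose grey plate, same size as the green panel, plain, in another rack slot (origin at its bottom edge). Leave alone.
- plate_white: Loose white plate, same size as the green panel, plain, in another rack slot (origin at its bottom edge). Leave alone.
- tray: Fixed open blue tray, 170 (x) x 110 (y) x 22 mm high, walls and floor 4 mm. Origin: underside centre, inner floor at z = 4 mm.
- vial: Loose glass vial with a white cap, 31 mm diameter, 80 mm high, 60 g. Origin: centre of its underside. It starts standing on the glass plate in front of the valve box.
- vial_blue: Loose vial of the same size with a blue cap, standing in the tray. Origin: centre of its underside. Leave alone.
- bottle: Loose amber bottle with a blue cap, 70 mm diameter, 150 mm high, on the bench. Origin: centre of its underside. Leave alone.

How it is judged:
By the outcome, as a careful person would: the job done as asked, in the order asked, and still so for the second after the job is handed in, with the robot touching nothing.
It also fails if it takes over 61 s, if anything falls off the work surface, if the arm or the gripper's body presses on something with over 40 N, if the wrist force passes 120 N, or if a joint passes its speed limit or range.

## Working session

There is one attempt and no reset: what is moved stays moved. The work goes in short steps, Python scripts to look and compute and a shell command to move; the robot and the scene stay as the last step left them, time stands still between calls to the robot, and variables do not carry over. Pictures are saved under pics/ and viewed, at most 10 in all, crops included, and the job is handed in when it is done.

```bash
ls; mkdir -p pics; cat > h.py <<'E'
import numpy as np, cv2
from bench import ctrl, grab_frame, search_frame, mark_of
from scipy.optimize import least_squares
from scipy.spatial.transform import Rotation as Ro
def proj(f,X):
    c=np.asarray(X)@np.array(f["R"]).T+np.array(f["t"]); return np.stack([f["fx"]*c[...,0]/c[...,2]+f["cx"],f["fy"]*c[...,1]/c[...,2]+f["cy"]],-1)
def ray(f,p):
    R=np.array(f["R"]);d=R.T@np.array([(p[0]-f["cx"])/f["fx"],(p[1]-f["cy"])/f["fy"],1]);return -R.T@np.array(f["t"]),d
def onz(f,p,z):
    o,d=ray(f,p);return o+d*(z-o[2])/d[2]
def tri(fs,ps):
    A=[];b=[]
    for f,p in zip(fs,ps):
        o,d=ray(f,p);d=d/np.linalg.norm(d);P=np.eye(3)-np.outer(d,d);A.append(P);b.append(P@o)
    x,*_=np.linalg.lstsq(np.vstack(A),np.hstack(b),rcond=None);return x
E
python3 - <<'E'
from h import *
np.set_printoptions(precision=4,suppress=True)
F={c:grab_frame(c) for c in("scene","top")}
for c in F: cv2.imwrite(f"pics/{c}0.png",F[c]["image"][:,:,::-1])
Z=dict(valve_box=0,bay=.006,strip=.018,holder_left=.006,holder_right=.006,panel=.006,panel_top=.156,rack=0,plate_grey=.006,plate_white=.006,tray=0,vial=.006,vial_blue=.004,bottle=0)
for n in Z:
    ps={}
    for c in F:
        r=mark_of(n,c)
        if r: ps[c]=r[0]; print(n,c,np.round(r[0]["centre"],1),round(r[0]["conf"],2),"onz",onz(F[c],r[0]["centre"],Z[n]))
    if len(ps)==2: print("   tri",tri([F[c] for c in ps],[ps[c]["centre"] for c in ps]))
s=ctrl.get_state();print(s["clock"],s["tool_pos"],s["orientation"]); print(Ro.from_rotvec(s["orientation"]).as_matrix())
E
```

```text
pics
valve_box scene [259.7 192.7] 0.82 onz [ 0.565  -0.2401  0.    ]
valve_box top [378.5 234.1] 0.77 onz [ 0.5752 -0.2418  0.    ]
   tri [ 0.5713 -0.2378  0.0056]
bay scene [251.2 198.8] 0.72 onz [ 0.6023 -0.2252  0.006 ]
bay top [374.1 225.1] 0.71 onz [ 0.5978 -0.2309  0.006 ]
   tri [ 0.5985 -0.2318  0.    ]
strip scene [243.7 198.7] 0.67 onz [ 0.6258 -0.2244  0.018 ]
strip top [179.3 268.4] 0.59 onz [0.4997 0.2635 0.018 ]
   tri [0.6315 0.1282 0.2712]
holder_left scene [283.2 209.4] 0.98 onz [ 0.5595 -0.1385  0.006 ]
holder_left top [339.9 240.4] 0.77 onz [ 0.5608 -0.1416  0.006 ]
   tri [ 0.5598 -0.1406  0.0051]
holder_right scene [246.9 195. ] 0.68 onz [ 0.6026 -0.2458  0.006 ]
holder_right top [408.8 220.5] 0.98 onz [ 0.6074 -0.3205  0.006 ]
   tri [ 0.5934 -0.3099 -0.0291]
panel scene [411.8 292.1] 0.55 onz [0.4994 0.2577 0.006 ]
panel top [181.8 267.1] 0.88 onz [0.5037 0.2597 0.006 ]
   tri [0.503  0.2594 0.0101]
panel_top scene [419.6 244.6] 0.87 onz [0.5104 0.2585 0.156 ]
panel_top top [170.8 266.4] 0.84 onz [0.4944 0.2543 0.156 ]
   tri [0.4976 0.2539 0.1449]
rack scene
[... 493 characters left out ...]
0.    ]
tray top [287.8 253.6] 0.82 onz [ 0.5313 -0.0083  0.    ]
   tri [ 0.5307 -0.0078  0.0018]
vial scene [239.2 263.9] 0.53 onz [ 0.7579 -0.039   0.006 ]
vial top [375.8 221.6] 0.72 onz [ 0.6068 -0.2358  0.006 ]
   tri [ 0.6397 -0.2769 -0.2579]
vial_blue scene [301.  235.5] 0.76 onz [ 0.5819 -0.0329  0.004 ]
vial_blue top [290.5 234.6] 0.71 onz [ 0.5792 -0.0165  0.004 ]
   tri [ 0.583  -0.0209  0.012 ]
bottle scene [240.8 263.2] 0.83 onz [ 0.7508 -0.0439  0.    ]
bottle top [299.  171.1] 0.57 onz [ 0.7471 -0.0437  0.    ]
   tri [ 0.7488 -0.0447 -0.0023]
1.5 [ 0.1843 -0.4916  0.2313] [3.0912 0.5605 0.    ]
[[ 0.9363  0.3511  0.    ]
 [ 0.3511 -0.9363 -0.    ]
 [-0.      0.     -1.    ]]
```

View pics/scene0.png

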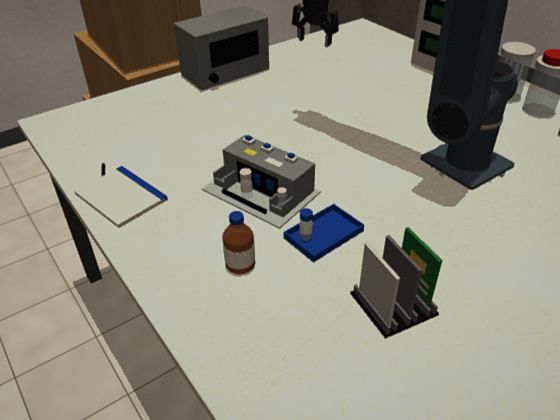

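View pics/top0.png

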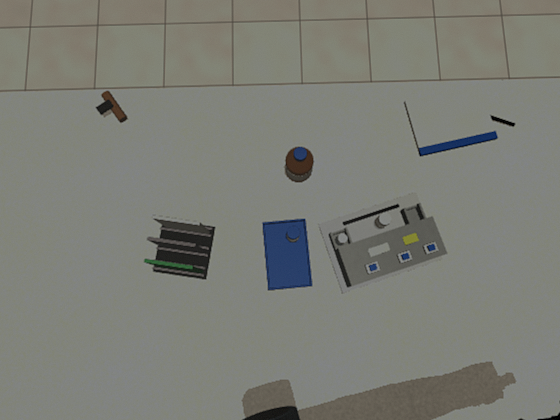

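The scene view shows the box at about (268,175), the white vial in the bay at about (246,180), and the green panel in the rack slot nearest the robot (~(420,262)), its striped face toward the camera (+x). In the top view the box front faces up (+x), with the vial at (384,220), tray at (287,254) and rack at (182,248). Next I'll zoom in for accurate corners.

```bash
python3 - <<'E'
import cv2,numpy as np
def comp(fn,out,a,b,ka,kb):
    im=cv2.imread(fn); im=np.clip(im.astype(float)*1.4,0,255).astype(np.uint8)
    C=np.zeros((600,800,3),np.uint8)
    def put(r,k,x0,y0):
        x,y,w,h=r; c=cv2.resize(im[y:y+h,x:x+w],None,fx=k,fy=k,interpolation=cv2.INTER_CUBIC)
        for u in range(0,w,10): cv2.line(c,(u*k,0),(u*k,5 if u%50 else 12),(0,0,255),1)
        for v in range(0,h,10): cv2.line(c,(0,v*k),(5 if v%50 else 12,v*k),(0,0,255),1)
        C[y0:y0+h*k,x0:x0+w*k]=c
    put(a,ka,0,0); put(b,kb,a[2]*ka,0); cv2.imwrite(out,C)
comp("pics/top0.png","pics/topz.png",(316,190,134,110),(140,210,80,75),4,3)
comp("pics/scene0.png","pics/scenez.png",(200,130,124,95),(346,222,98,116),4,3)
E
```

```text
(no output)
```

View pics/topz.png

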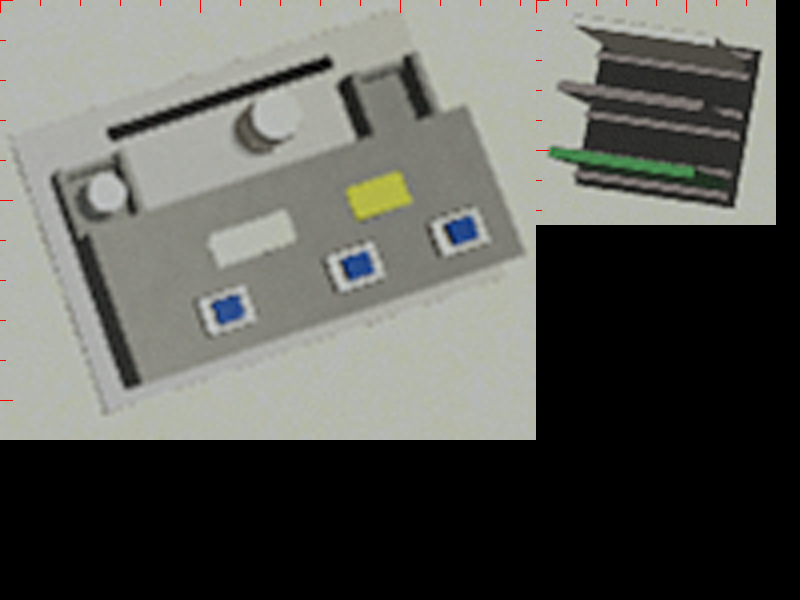

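View pics/scenez.png

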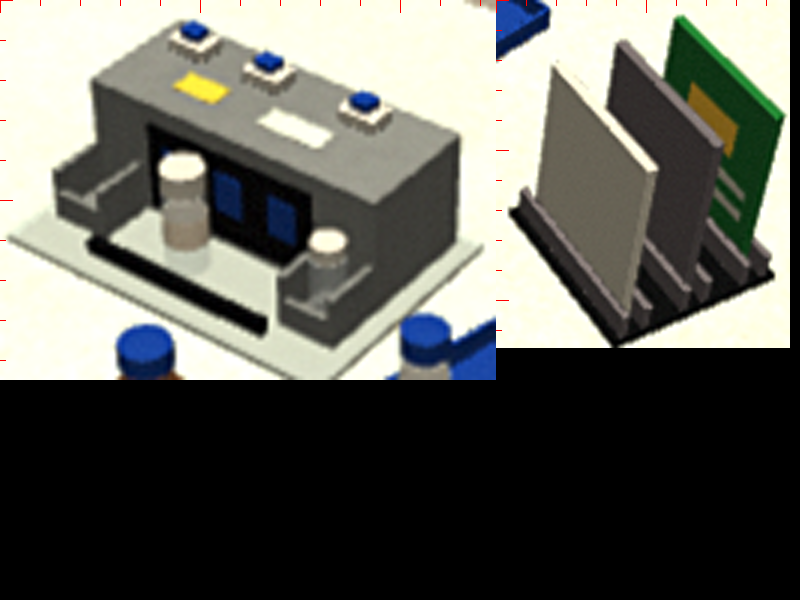

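Zoomed views give box top corners, glass-plate corners, rack base corners, the panel's top corners and the vial cap (top ~(385,219), scene ~(245,171)). I'll fit the poses to them.

```bash
cat > fit.py <<'E'
from h import *
np.set_printoptions(precision=4,suppress=True)
F={c:grab_frame(c) for c in("scene","top")}
def fit(L,x0):
    def res(p):
        R=Ro.from_euler('z',p[2]).as_matrix()
        return np.concatenate([proj(F[c],R@np.array(m)+[p[0],p[1],0])-px for c,m,px in L])
    r=least_squares(res,x0,loss='soft_l1');return r.x,r.fun.reshape(-1,2)
T=lambda u,v:np.array([316+u/4-.4,190+v/4-.4]); S=lambda u,v:np.array([200+u/4-.4,130+v/4-.4])
T3=lambda u,v:np.array([140+(u-536)/3-.3,210+v/3-.3]); S3=lambda u,v:np.array([346+(u-496)/3-.3,222+v/3-.3])
t,s="top","scene"
L=[(t,(0,-.12,.096),T(467,107)),(t,(-.095,-.12,.096),T(525,252)),(t,(-.095,.12,.096),T(140,383)),
(t,(.08,.135,.006),T(10,135)),(t,(.08,-.135,.006),T(395,10)),(t,(-.105,.135,.006),T(107,413)),
(s,(0,-.12,.096),S(93,82)),(s,(0,.12,.096),S(374,204)),(s,(-.095,.12,.096),S(460,137)),(s,(-.095,-.12,.096),S(180,22)),
(s,(.08,-.135,.006),S(8,238)),(s,(-.105,.135,.006),S(483,247)),(t,(.059,.075,.018),T(108,133)),(t,(.059,-.075,.018),T(331,62))]
B,r=fit(L,[.57,-.24,.3]);print("box",B,np.round(r,1).tolist())
h=.0675
L=[(t,(h,-h,.006),T3(760,50)),(t,(-h,-h,.006),T3(733,207)),(t,(-h,h,.006),T3(577,184)),
(s,(h,h,.0),S3(616,345)),(s,(-h,h,.003),S3(773,275)),(s,(h,-h,.006),S3(511,212))]
K,r=fit(L,[.555,.26,0]);print("rack",K,np.round(r,1).tolist())
p1=tri([F[t],F[s]],[T3(549,153),S3(783,118)]);p2=tri([F[t],F[s]],[T3(693,172),S3(681,18)])
print("panel top ends",p1,p2,np.linalg.norm(p1-p2),(p1+p2)/2, "slot",K[:2]+Ro.from_euler('z',K[2]).as_matrix()[:2,0]*-.05)
cap=tri([F[t],F[s]],[T(278,118),S(182,165)]);print("vial cap",cap,onz(F[t],T(278,118),.086),onz(F[s],S(182,165),.086))
R=Ro.from_euler('z',B[2]).as_matrix();print("cap in box",R.T@(cap-[B[0],B[1],0]))
for c in F:
  for n in("vial_blue","tray"):
    q=search_frame(n,c);print(n,c,q[0] if q else None)
E
python3 fit.py
```

```text
box [ 0.57   -0.2392  0.2969] [[-0.4, -1.4], [0.1, 0.1], [0.4, 0.1], [-0.5, -0.3], [1.6, -1.8], [-0.3, -0.3], [-0.2, -0.7], [1.1, 0.2], [1.1, -0.5], [0.7, -0.7], [0.1, -0.9], [0.9, -0.5], [0.4, -0.2], [-0.1, -0.9]]
rack [ 0.5505  0.2541 -0.1648] [[0.5, -0.3], [0.6, 0.1], [-0.2, 0.3], [-0.0, 1.6], [1.0, 0.3], [-0.4, -1.1]]
panel top ends [0.509  0.3144 0.1543] [0.4917 0.2074 0.1546] 0.10836295936008035 [0.5004 0.2609 0.1544] slot [0.5012 0.2623]
vial cap [ 0.6014 -0.2452  0.085 ] [ 0.5997 -0.2437  0.086 ] [ 0.6032 -0.2458  0.086 ]
cap in box [ 0.0282 -0.0149  0.085 ]
vial_blue scene {'centre': [305.8, 221.8], 'conf': 0.86}
tray scene {'centre': [327.0, 231.1], 'conf': 0.58}
vial_blue top {'centre': [288.9, 234.0], 'conf': 0.66}
tray top {'centre': [285.9, 256.0], 'conf': 0.77}
```

```bash
cat > d.py <<'E'
import sys; from h import *
# usage: d.py x y z toolx_angle
x,y,z,a=map(float,sys.argv[1:]); s=ctrl.get_state(); R=Ro.from_rotvec(s["orientation"]).as_matrix()
c=np.arctan2(R[1,0],R[0,0]); w=-(a-c); D=np.array([[np.cos(a),np.sin(a),0],[np.sin(a),-np.cos(a),0],[0,0,-1]])
e=np.array([x,y,z])-s["tool_pos"]
print("clock",s["clock"],"twist",round(w,4),"delta after twist",np.round(D.T@e,4),"now",np.round(R.T@e,4),"q",np.round(s["joint_pos"],2),"F",np.round(s["ft_force"],1),"gap",s["finger_gap"],s["grip_force"])
E
python3 -m pendant '[{"hand":0.085,"slide":[0,0,0],"twist":0.062},{"hand":0.085,"slide":[0.052,-0.0126,0],"twist":0},{"hand":0.085,"slide":[0.052,-0.0126,0],"twist":0},{"hand":0.085,"slide":[0.052,-0.0126,0],"twist":0},{"hand":0.085,"slide":[0.052,-0.0126,0],"twist":0},{"hand":0.085,"slide":[0.052,-0.0126,0],"twist":0},{"hand":0.085,"slide":[0.052,-0.0126,0],"twist":0},{"hand":0.085,"slide":[0.052,-0.0126,0],"twist":0},{"hand":0.085,"slide":[0.052,-0.0126,0],"twist":0},{"hand":0.085,"slide":[0.052,-0.0126,0],"twist":0}]' 40
python3 d.py 0.6014 -0.2452 0.047 0.297
```

```text
clock: 3.05
tool_pos: [0.6002, -0.2453, 0.2313]
orientation: [3.107, 0.464, 0.0]
ft_force: [-0.1, -1.1, 0.4]
finger_gap: 0.085
grip_force: 0.0
clock 3.05 twist -0.0002 delta after twist [0.0012 0.0003 0.1843] now [0.0012 0.0002 0.1843] q [-0.49  0.39  0.49  1.68 -0.    2.35] F [-0.1 -1.1  0.4] gap 0.08498124865631955 0.0
```

```bash
python3 -m pendant '[{"hand":0.085,"slide":[0.001,0,0.045],"twist":0},{"hand":0.085,"slide":[0,0,0.045],"twist":0},{"hand":0.085,"slide":[0,0,0.04],"twist":0},{"hand":0.085,"slide":[0,0,0.03],"twist":0},{"hand":0.085,"slide":[0,0,0.024],"twist":0},{"hand":0.025,"slide":[0,0,0],"twist":0},{"hand":0.025,"slide":[0,0,0],"twist":0},{"hand":0.025,"slide":[0,0,0],"twist":0},{"hand":0.025,"slide":[0,0,0],"twist":0},{"hand":0.025,"slide":[0,0,0],"twist":0}]' 40
python3 d.py 0.493 -0.012 0.15 0.297
```

```text
clock: 4.3
tool_pos: [0.6009, -0.2465, 0.0494]
orientation: [3.105, 0.464, 0.005]
ft_force: [0.2, -0.1, 5.5]
finger_gap: 0.0299
grip_force: 39.6
clock 4.3 twist -0.0001 delta after twist [-0.0346 -0.2558 -0.1006] now [-0.0343 -0.2556 -0.1013] q [-0.49  0.4   0.15  1.32  0.    2.35] F [ 0.2 -0.1  5.5] gap 0.02985866692308364 39.573037317707076
```

```bash
python3 -m pendant '[{"hand":0.025,"slide":[0,0,-0.03],"twist":0},{"hand":0.025,"slide":[0,0,-0.04],"twist":0},{"hand":0.025,"slide":[0,0,-0.04],"twist":0},{"hand":0.025,"slide":[-0.004,-0.03,0],"twist":0},{"hand":0.025,"slide":[-0.006,-0.045,0],"twist":0},{"hand":0.025,"slide":[-0.007,-0.05,0],"twist":0},{"hand":0.025,"slide":[-0.007,-0.05,0],"twist":0},{"hand":0.025,"slide":[-0.006,-0.045,0],"twist":0},{"hand":0.025,"slide":[-0.0046,-0.0358,0],"twist":0},{"hand":0.025,"slide":[0,0,0],"twist":0}]' 40
python3 d.py 0.493 -0.012 0.047 0.297
python3 - <<'E'
from h import *
a=grab_frame("top")["image"][200:310,230:330];b=grab_frame("scene")["image"][170:280,270:390]
cv2.imwrite("pics/tray1.png",np.hstack([cv2.resize(i,(400,440),interpolation=2) for i in(a,b[:,10:110])])[:,:,::-1])
E
```

```text
clock: 5.55
tool_pos: [0.4905, -0.0095, 0.1571]
orientation: [-3.106, -0.47, 0.001]
ft_force: [0.7, -0.1, -1.4]
finger_gap: 0.0299
grip_force: 39.8
clock 5.55 twist 0.0032 delta after twist [0.0017 0.0031 0.1101] now [0.0018 0.0032 0.1101] q [-0.16 -0.04 -0.14  1.48  0.    2.69] F [ 0.7 -0.1 -1.4] gap 0.029928053171582508 39.75118642901634
```

View pics/tray1.png

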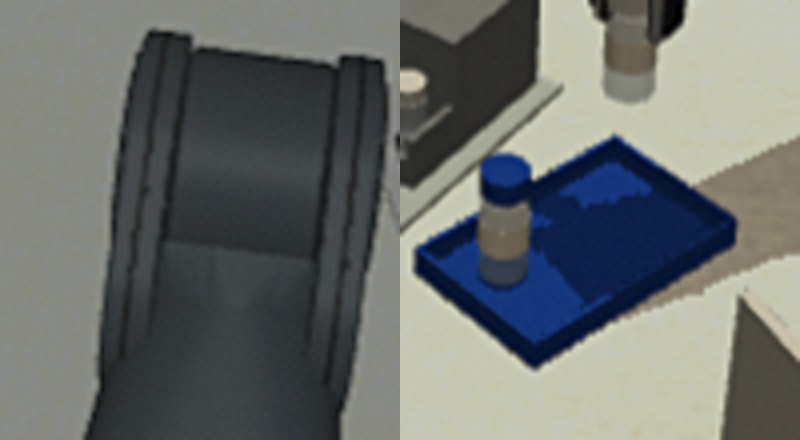

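The scene view shows the vial hanging upright above the tray, clear of the blue vial. I'll lower it.

```bash
python3 -m pendant '[{"hand":0.025,"slide":[0.002,0.003,0.03],"twist":0},{"hand":0.025,"slide":[0,0,0.035],"twist":0},{"hand":0.025,"slide":[0,0,0.025],"twist":0},{"hand":0.025,"slide":[0,0,0.01],"twist":0},{"hand":0.025,"slide":[0,0,0.004],"twist":0},{"hand":0.025,"slide":[0,0,0.002],"twist":0},{"hand":0.025,"slide":[0,0,0.002],"twist":0},{"hand":0.025,"slide":[0,0,0.001],"twist":0},{"hand":0.025,"slide":[0,0,0],"twist":0},{"hand":0.025,"slide":[0,0,0],"twist":0}]' 40
python3 d.py 0.493 -0.012 0.047 0.297
```

```text
clock: 6.9
tool_pos: [0.4947, -0.0137, 0.0485]
orientation: [3.107, 0.465, 0.001]
ft_force: [0.5, 0.4, -0.8]
finger_gap: 0.0299
grip_force: 39.8
clock 6.9 twist -0.0001 delta after twist [-0.0011 -0.0021  0.0015] now [-0.0011 -0.0021  0.0015] q [-0.16  0.01 -0.3   1.25 -0.    2.68] F [ 0.5  0.4 -0.8] gap 0.029902011576012327 39.791104526862
```

```bash
python3 -m pendant '[{"hand":0.025,"slide":[0,0,0.0005],"twist":0},{"hand":0.025,"slide":[0,0,0.0005],"twist":0},{"hand":0.025,"slide":[0,0,0.0005],"twist":0},{"hand":0.025,"slide":[0,0,0.0005],"twist":0},{"hand":0.025,"slide":[0,0,0],"twist":0},{"hand":0.025,"slide":[0,0,0],"twist":0},{"hand":0.025,"slide":[0,0,0],"twist":0},{"hand":0.025,"slide":[0,0,0],"twist":0},{"hand":0.025,"slide":[0,0,0],"twist":0},{"hand":0.025,"slide":[0,0,0],"twist":0}]' 40
```

```text
clock: 8.15
tool_pos: [0.4948, -0.0137, 0.0474]
orientation: [3.107, 0.465, 0.001]
ft_force: [-2.1, -0.2, 5.5]
finger_gap: 0.0301
grip_force: 40.5
```

```bash
python3 -m pendant '[{"hand":0.035,"slide":[0,0,0],"twist":0},{"hand":0.06,"slide":[0,0,0],"twist":0},{"hand":0.06,"slide":[0,0,0],"twist":0},{"hand":0.06,"slide":[0,0,0],"twist":0},{"hand":0.06,"slide":[0,0,-0.02],"twist":0},{"hand":0.06,"slide":[0,0,-0.04],"twist":0},{"hand":0.06,"slide":[0,0,-0.05],"twist":0},{"hand":0.06,"slide":[0,0,-0.05],"twist":0},{"hand":0.06,"slide":[0,0,-0.03],"twist":0},{"hand":0.06,"slide":[0,0,0],"twist":0}]' 40
python3 d.py 0.501 0.2615 0.235 1.406
```

```text
clock: 9.4
tool_pos: [0.4964, -0.0141, 0.2397]
orientation: [3.105, 0.464, 0.01]
ft_force: [0.9, -0.8, -0.3]
finger_gap: 0.0598
grip_force: 0.0
clock 9.4 twist -1.1092 delta after twist [ 0.2726 -0.0407  0.0047] now [ 0.085  -0.2622  0.0044] q [-0.16 -0.03  0.04  1.63 -0.    2.68] F [ 0.9 -0.8 -0.3] gap 0.05983235777426703 0.0
```

```bash
python3 -m pendant '[{"hand":0.03,"slide":[0,0,0],"twist":-0.185},{"hand":0.03,"slide":[0,0,0],"twist":-0.185},{"hand":0.03,"slide":[0,0,0],"twist":-0.185},{"hand":0.03,"slide":[0,0,0],"twist":-0.185},{"hand":0.03,"slide":[0,0,0],"twist":-0.185},{"hand":0.03,"slide":[0,0,0],"twist":-0.184},{"hand":0.03,"slide":[0.05,-0.01,0],"twist":0},{"hand":0.03,"slide":[0.05,-0.01,0],"twist":0},{"hand":0.03,"slide":[0.05,-0.01,0],"twist":0},{"hand":0.03,"slide":[0.05,-0.01,0],"twist":0}]' 40
python3 -m pendant '[{"hand":0.03,"slide":[0.045,0,0],"twist":0},{"hand":0.03,"slide":[0.028,0,0],"twist":0},{"hand":0.03,"slide":[0,0,0],"twist":0},{"hand":0.03,"slide":[0,0,0],"twist":0},{"hand":0.03,"slide":[0,0,0],"twist":0},{"hand":0.03,"slide":[0,0,0],"twist":0},{"hand":0.03,"slide":[0,0,0],"twist":0},{"hand":0.03,"slide":[0,0,0],"twist":0},{"hand":0.03,"slide":[0,0,0],"twist":0},{"hand":0.03,"slide":[0,0,0],"twist":0}]' 40
python3 d.py 0.501 0.2615 0.128 1.406
python3 - <<'E'
from h import *
f=grab_frame("scene");T=grab_frame("top");a=f["image"][140:340,300:460];b=T["image"][205:290,260:345]
print(mark_of("vial","top")[:2])
cv2.imwrite("pics/r2.png",np.hstack([cv2.resize(a,(480,600),interpolation=2),np.vstack([cv2.resize(b,(300,300),interpolation=2),cv2.resize(T["image"][210:285,130:205],(300,300),interpolation=2)])])[:,:,::-1])
E
```

```text
clock: 10.65
tool_pos: [0.487, 0.1914, 0.2341]
orientation: [-2.396, -2.03, 0.004]
ft_force: [0.2, -0.1, 0.4]
finger_gap: 0.0298
grip_force: 0.0
clock: 11.9
tool_pos: [0.5, 0.2621, 0.2363]
orientation: [2.397, 2.031, 0.0]
ft_force: [0.4, 0.2, 0.6]
finger_gap: 0.0299
grip_force: 0.0
clock 11.9 twist -0.0002 delta after twist [-0.0005  0.0011  0.1083] now [-0.0005  0.0011  0.1083] q [0.36 0.15 0.22 1.64 0.   2.1 ] F [0.4 0.2 0.6] gap 0.02992442463545536 0.0
[{'centre': [286.5, 266.5], 'conf': 0.69}]
```

View pics/r2.png

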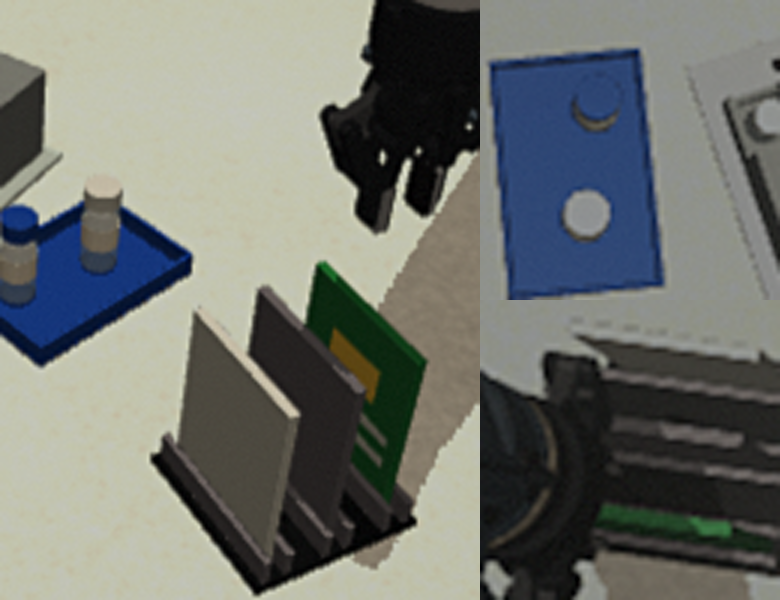

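The white vial stands upright in the tray, and the open fingers straddle the line of the green panel. Descend and grip.

```bash
python3 -m pendant '[{"hand":0.03,"slide":[0,0.001,0.03],"twist":0},{"hand":0.03,"slide":[0,0,0.03],"twist":0},{"hand":0.03,"slide":[0,0,0.025],"twist":0},{"hand":0.03,"slide":[0,0,0.012],"twist":0},{"hand":0.03,"slide":[0,0,0.008],"twist":0},{"hand":0.0,"slide":[0,0,0],"twist":0},{"hand":0.0,"slide":[0,0,0],"twist":0},{"hand":0.0,"slide":[0,0,0],"twist":0},{"hand":0.0,"slide":[0,0,0],"twist":0},{"hand":0.0,"slide":[0,0,0],"twist":0}]' 50
python3 d.py 0.501 0.2615 0.128 1.406
```

```text
clock: 13.3
tool_pos: [0.5013, 0.2621, 0.132]
orientation: [2.397, 2.031, 0.002]
ft_force: [0.9, -0.0, 0.9]
finger_gap: 0.0073
grip_force: 51.1
clock 13.3 twist -0.0002 delta after twist [-0.0007 -0.0002  0.004 ] now [-0.0007 -0.0002  0.004 ] q [0.36 0.15 0.01 1.43 0.   2.1 ] F [ 0.9 -0.   0.9] gap 0.007281445225005348 51.143789291381836
```

```bash
python3 -m pendant '[{"hand":0.0,"slide":[0,0,-0.01],"twist":0},{"hand":0.0,"slide":[0,0,-0.02],"twist":0},{"hand":0.0,"slide":[0,0,-0.03],"twist":0},{"hand":0.0,"slide":[0,0,-0.035],"twist":0},{"hand":0.0,"slide":[0,0,-0.035],"twist":0},{"hand":0.0,"slide":[0,0,-0.03],"twist":0},{"hand":0.0,"slide":[-0.02,0,0],"twist":0},{"hand":0.0,"slide":[-0.04,0,0],"twist":0},{"hand":0.0,"slide":[-0.04,0,0],"twist":0},{"hand":0.0,"slide":[-0.03,0,0],"twist":0}]' 50
python3 -m pendant '[{"hand":0.0,"slide":[-0.03,0,0],"twist":-0.1},{"hand":0.0,"slide":[-0.03,0,0],"twist":-0.1},{"hand":0.0,"slide":[-0.03,0,0],"twist":-0.1},{"hand":0.0,"slide":[-0.03,0,0],"twist":-0.1},{"hand":0.0,"slide":[-0.03,0,0],"twist":-0.062},{"hand":0.0,"slide":[-0.03,0,0],"twist":0},{"hand":0.0,"slide":[0,0,0],"twist":0},{"hand":0.0,"slide":[0,0,0],"twist":0},{"hand":0.0,"slide":[0,0,0],"twist":0},{"hand":0.0,"slide":[0,0,0],"twist":0}]' 50
python3 d.py 0.5968 -0.2310 0.292 1.868
```

```text
clock: 14.55
tool_pos: [0.4781, 0.1312, 0.2897]
orientation: [-2.397, -2.029, 0.005]
ft_force: [0.6, -0.5, -0.2]
finger_gap: 0.0069
grip_force: 50.8
clock: 15.8
tool_pos: [0.4933, -0.0427, 0.2914]
orientation: [-1.867, -2.527, -0.0]
ft_force: [-1.4, 0.4, -2.4]
finger_gap: 0.007
grip_force: 50.8
clock 15.8 twist 0.0009 delta after twist [-0.2103  0.0438 -0.0006] now [-0.2104  0.0436 -0.0007] q [-0.22 -0.01  0.17  1.74  0.    1.05] F [-1.4  0.4 -2.4] gap 0.00704007671044582 50.77317416667938
```

```bash
python3 -m pendant '[{"hand":0.0,"slide":[-0.025,0.005,0],"twist":0},{"hand":0.0,"slide":[-0.04,0.009,0],"twist":0},{"hand":0.0,"slide":[-0.045,0.01,0],"twist":0},{"hand":0.0,"slide":[-0.045,0.01,0],"twist":0},{"hand":0.0,"slide":[-0.035,0.01,0],"twist":0},{"hand":0.0,"slide":[-0.0203,0,0],"twist":0},{"hand":0.0,"slide":[0,0,0],"twist":0},{"hand":0.0,"slide":[0,0,0],"twist":0},{"hand":0.0,"slide":[0,0,0],"twist":0},{"hand":0.0,"slide":[0,0,0],"twist":0}]' 50
python3 d.py 0.5968 -0.2310 0.132 1.868
python3 - <<'E'
from h import *
np.set_printoptions(precision=4,suppress=True)
f=grab_frame("scene");T=grab_frame("top")
for n in("panel","panel_top"):
    m=mark_of(n,"scene");k=mark_of(n,"top");print(n,m[:1],k[:1])
    if m and k: print(tri([f,T],[m[0]["centre"],k[0]["centre"]]))
B=np.array([.57,-.2392,.2969]);R=Ro.from_euler('z',B[2]).as_matrix();P=ctrl.get_state()["tool_pos"]
im=f["image"].copy()
# predicted panel outline (front face) if gripped exactly centred
w=[P+R@np.array([.004,y,z]) for y,z in((-.055,.024),(.055,.024),(.055,-.126),(-.055,-.126))]
for c in w: 
    u=proj(f,c); print(np.round(u,1))
x0,y0=190,80;a=cv2.resize(im[y0:y0+150,x0:x0+200],(800,600),interpolation=2)
for c in w:
    u=((proj(f,c)-[x0,y0]+.5)*4).astype(int);cv2.circle(a,tuple(int(i) for i in u),4,(255,0,255),1)
cv2.imwrite("pics/hov.png",a[:,:,::-1])
E
```

```text
clock: 17.05
tool_pos: [0.5971, -0.2307, 0.2919]
orientation: [1.867, 2.526, 0.0]
ft_force: [0.8, -0.5, -3.0]
finger_gap: 0.0069
grip_force: 50.8
clock 17.05 twist 0.0009 delta after twist [-0.0003 -0.0004  0.1599] now [-0.0002 -0.0005  0.1599] q [-0.47  0.4   0.64  1.81  0.    0.8 ] F [ 0.8 -0.5 -3. ] gap 0.006908542180683272 50.788981318473816
panel [{'centre': [250.7, 144.3], 'conf': 0.85}] [{'centre': [386.0, 211.2], 'conf': 0.64}]
[ 0.5993 -0.225   0.1778]
panel_top [{'centre': [241.4, 93.6], 'conf': 0.6}] [{'centre': [400.3, 200.9], 'conf': 0.87}]
[ 0.6024 -0.233   0.3099]
[226.2  85.7]
[262.8  99. ]
[264.8 154.7]
[230.8 140.3]
```

View pics/hov.png

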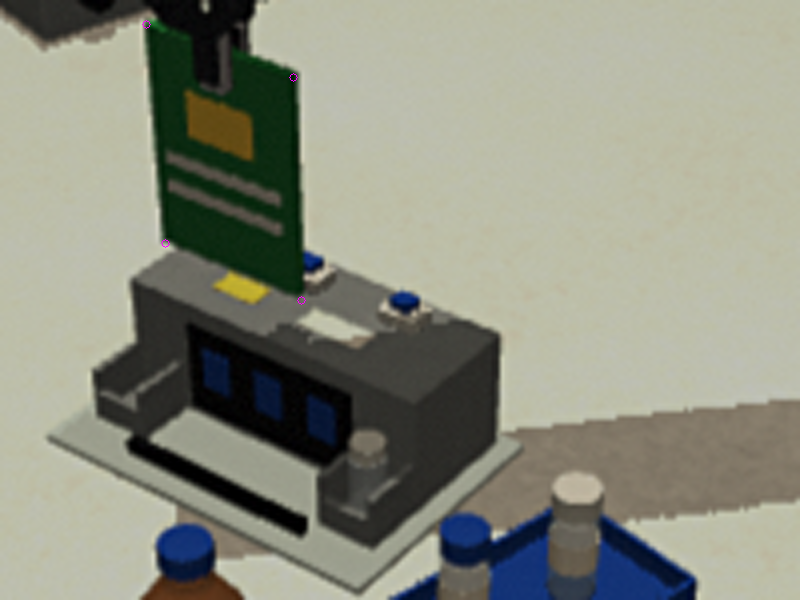

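The scene view shows the panel hanging square above the box, with the striped face out. Its corners are within ~1.5 px of the prediction: (148,22), (299,70) and (303,293) in the 4x crop. I'll lower it now.

```bash
python3 -m pendant '[{"hand":0.0,"slide":[0,0,0.02],"twist":0},{"hand":0.0,"slide":[0,0,0.03],"twist":0},{"hand":0.0,"slide":[0,0,0.035],"twist":0},{"hand":0.0,"slide":[0,0,0.03],"twist":0},{"hand":0.0,"slide":[0,0,0.02],"twist":0},{"hand":0.0,"slide":[0,0,0.01],"twist":0},{"hand":0.0,"slide":[0,0,0.005],"twist":0},{"hand":0.0,"slide":[0,0,0.002],"twist":0},{"hand":0.0,"slide":[0,0,0],"twist":0},{"hand":0.0,"slide":[0,0,0],"twist":0}]' 50
python3 d.py 0.5968 -0.2310 0.132 1.868
```

```text
clock: 18.6
tool_pos: [0.5976, -0.2318, 0.1403]
orientation: [1.867, 2.524, 0.0]
ft_force: [0.1, 0.4, -1.3]
finger_gap: 0.0069
grip_force: 50.8
clock 18.6 twist -0.0002 delta after twist [ 0.0011 -0.0006  0.0083] now [ 0.0011 -0.0006  0.0083] q [-0.47  0.35  0.27  1.49  0.    0.8 ] F [ 0.1  0.4 -1.3] gap 0.006897887900888901 50.755550265312195
```

```bash
python3 -m pendant '[{"hand":0.0,"slide":[0,0,0.001],"twist":0},{"hand":0.0,"slide":[0,0,0.001],"twist":0},{"hand":0.0,"slide":[0,0,0.001],"twist":0},{"hand":0.0,"slide":[0,0,0.001],"twist":0},{"hand":0.0,"slide":[0,0,0.001],"twist":0},{"hand":0.0,"slide":[0,0,0],"twist":0},{"hand":0.0,"slide":[0,0,0],"twist":0},{"hand":0.0,"slide":[0,0,0],"twist":0},{"hand":0.0,"slide":[0,0,0],"twist":0},{"hand":0.0,"slide":[0,0,0],"twist":0}]' 50
```

```text
clock: 19.85
tool_pos: [0.5972, -0.2316, 0.1343]
orientation: [1.868, 2.526, 0.0]
ft_force: [0.1, -1.0, -1.1]
finger_gap: 0.0075
grip_force: 50.8
```

```bash
python3 -m pendant '[{"hand":0.0,"slide":[0,0,0.0005],"twist":0},{"hand":0.0,"slide":[0,0,0.0005],"twist":0},{"hand":0.0,"slide":[0,0,0.0005],"twist":0},{"hand":0.0,"slide":[0,0,0.0005],"twist":0},{"hand":0.0,"slide":[0,0,0.0005],"twist":0},{"hand":0.0,"slide":[0,0,0],"twist":0},{"hand":0.0,"slide":[0,0,0],"twist":0},{"hand":0.0,"slide":[0,0,0],"twist":0},{"hand":0.0,"slide":[0,0,0],"twist":0},{"hand":0.0,"slide":[0,0,0],"twist":0}]' 50
```

```text
clock: 21.1
tool_pos: [0.5972, -0.2316, 0.132]
orientation: [1.868, 2.525, 0.0]
ft_force: [-0.4, 1.0, -0.5]
finger_gap: 0.0071
grip_force: 51.1
```

```bash
python3 -m pendant '[{"hand":0.0,"slide":[0,0,0.0005],"twist":0},{"hand":0.0,"slide":[0,0,0.0005],"twist":0},{"hand":0.0,"slide":[0,0,0],"twist":0},{"hand":0.0,"slide":[0,0,0],"twist":0},{"hand":0.0,"slide":[0,0,0],"twist":0},{"hand":0.0,"slide":[0,0,0],"twist":0},{"hand":0.0,"slide":[0,0,0],"twist":0},{"hand":0.0,"slide":[0,0,0],"twist":0},{"hand":0.0,"slide":[0,0,0],"twist":0},{"hand":0.0,"slide":[0,0,0],"twist":0}]' 50
```

```text
clock: 22.35
tool_pos: [0.5974, -0.2316, 0.132]
orientation: [1.867, 2.525, 0.0]
ft_force: [-1.6, 1.6, 5.7]
finger_gap: 0.0066
grip_force: 51.8
```

Foot is on the glass (5.7 N). Next I'll loosen the fingers and walk the top back with the fingers as a cradle.

```bash
python3 -m pendant '[{"hand":0.009,"slide":[0,0,0],"twist":0},{"hand":0.012,"slide":[0,0,0],"twist":0},{"hand":0.014,"slide":[0,0,0],"twist":0},{"hand":0.014,"slide":[0,0,0],"twist":0},{"hand":0.014,"slide":[0,-0.002,0],"twist":0},{"hand":0.014,"slide":[0,-0.002,0],"twist":0},{"hand":0.015,"slide":[0,-0.002,0],"twist":0},{"hand":0.016,"slide":[0,-0.002,0],"twist":0},{"hand":0.017,"slide":[0,-0.002,0],"twist":0},{"hand":0.018,"slide":[0,-0.002,0],"twist":0}]' 20
python3 - <<'E'
from h import *
f=grab_frame("scene");T=grab_frame("top");print(np.round(ctrl.get_state()["ft_force"],1))
a=cv2.resize(f["image"][95:225,195:315],(480,520),interpolation=2);b=cv2.resize(T["image"][150:280,340:420],(320,520),interpolation=2)
cv2.imwrite("pics/tilt.png",np.hstack([a,b])[:,:,::-1])
E
```

```text
clock: 23.6
tool_pos: [0.5855, -0.2352, 0.1308]
orientation: [-1.868, -2.526, 0.0]
ft_force: [0.4, 0.3, 0.0]
finger_gap: 0.0181
grip_force: 0.0
[ 0.4 -0.2  0.4]
```

View pics/tilt.png

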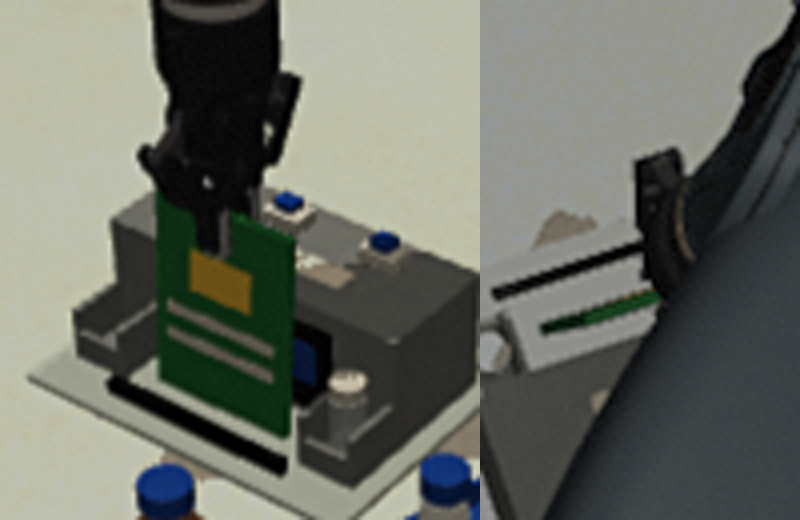

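The panel stands in the cradle, foot inside the strip and starting to tip back. Continuing.

```bash
python3 -m pendant '[{"hand":0.019,"slide":[0,-0.0025,0],"twist":0},{"hand":0.02,"slide":[0,-0.0025,0],"twist":0},{"hand":0.02,"slide":[0,-0.0025,0],"twist":0},{"hand":0.02,"slide":[0,-0.0025,0],"twist":0},{"hand":0.02,"slide":[0,-0.0025,0],"twist":0},{"hand":0.02,"slide":[0,-0.0025,0],"twist":0},{"hand":0.02,"slide":[0,-0.0025,0],"twist":0},{"hand":0.02,"slide":[0,-0.0025,0],"twist":0},{"hand":0.02,"slide":[0,-0.002,0],"twist":0},{"hand":0.02,"slide":[0,-0.002,0],"twist":0}]' 20
python3 - <<'E'
from h import *
f=grab_frame("scene");T=grab_frame("top");s=ctrl.get_state();print(np.round(s["ft_force"],1),s["grip_force"])
B=np.array([.57,-.2392,0]);R=Ro.from_euler('z',.2969).as_matrix();print("tcp box",R.T@(s["tool_pos"]-B))
a=cv2.resize(f["image"][95:225,195:315],(600,600),interpolation=2)
th=np.arctan2(.024,.09);Q=np.array([.024,0,.006]);u=np.array([-np.sin(th),0,np.cos(th)]);n=np.array([np.cos(th),0,np.sin(th)])
for y in(-.055,.055):
  for z in(0,.15):
    p=(proj(f,B+R@(Q+u*z+n*.008+[0,y,0]))-[195,95]+.5)*[5,600/130];cv2.circle(a,tuple(int(i) for i in p),4,(255,0,255),1)
cv2.imwrite("pics/tilt2.png",a[:,:,::-1])
E
```

```text
clock: 24.95
tool_pos: [0.5627, -0.2422, 0.1309]
orientation: [1.868, 2.526, 0.0]
ft_force: [-0.2, 0.8, -0.1]
finger_gap: 0.02
grip_force: 0.0
[0.3 0.6 0. ] 0.0
tcp box [-0.00793086 -0.0007265   0.13088465]
```

View pics/tilt2.png

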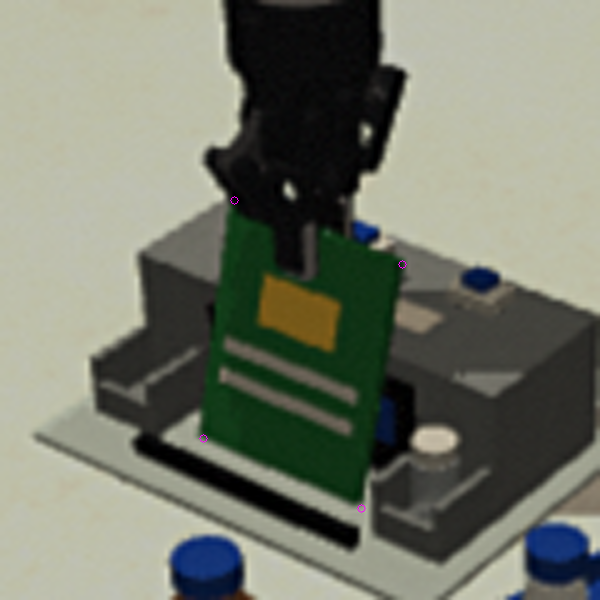

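The panel lies on the box's upper edge almost exactly on the predicted outline: corners (202,435), (362,503) and (400,262) in the crop. No force on the hand. Open, lift away and check.

```bash
python3 -m pendant '[{"hand":0.025,"slide":[0,0,0],"twist":0},{"hand":0.032,"slide":[0,0,0],"twist":0},{"hand":0.04,"slide":[0,0,0],"twist":0},{"hand":0.04,"slide":[0,0,0],"twist":0},{"hand":0.04,"slide":[0,0,-0.01],"twist":0},{"hand":0.04,"slide":[0,0,-0.02],"twist":0},{"hand":0.04,"slide":[0,0,-0.03],"twist":0},{"hand":0.04,"slide":[0,0,-0.04],"twist":0},{"hand":0.04,"slide":[0,0,-0.04],"twist":0},{"hand":0.04,"slide":[0,-0.02,0],"twist":0}]' 20
python3 -m pendant '[{"hand":0.04,"slide":[0,-0.04,0],"twist":0},{"hand":0.04,"slide":[0,-0.05,0],"twist":0},{"hand":0.04,"slide":[0,-0.05,0],"twist":0},{"hand":0.04,"slide":[0,-0.05,0],"twist":0},{"hand":0.04,"slide":[0,-0.03,0],"twist":0},{"hand":0.04,"slide":[0,0,0],"twist":0},{"hand":0.04,"slide":[0,0,0],"twist":0},{"hand":0.04,"slide":[0,0,0],"twist":0},{"hand":0.04,"slide":[0,0,0],"twist":0},{"hand":0.04,"slide":[0,0,0],"twist":0}]' 20
python3 - <<'E'
from h import *
f=grab_frame("scene");T=grab_frame("top")
a=cv2.resize(f["image"][110:290,190:330],(467,600),interpolation=2);b=cv2.resize(T["image"][150:330,250:350+0],(333,600),interpolation=2)
b=cv2.resize(T["image"][180:300,315:455],(333,285),interpolation=2);c=cv2.resize(f["image"][170:340,280:450],(333,315),interpolation=2)
cv2.imwrite("pics/end.png",np.hstack([a,np.vstack([b,c])])[:,:,::-1])
E
```

```text
clock: 26.3
tool_pos: [0.546, -0.2488, 0.2765]
orientation: [1.861, 2.519, 0.002]
ft_force: [0.0, -0.0, 0.1]
finger_gap: 0.04
grip_force: 0.0
clock: 27.55
tool_pos: [0.3337, -0.3122, 0.2706]
orientation: [-1.867, -2.526, -0.0]
ft_force: [0.2, -0.4, 0.1]
finger_gap: 0.04
grip_force: 0.0
```

View pics/end.png

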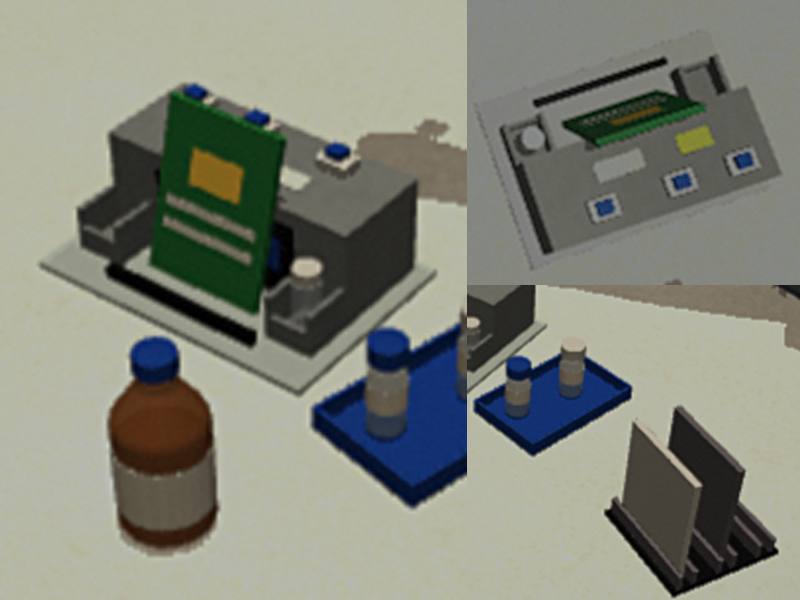

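The final view shows the panel leaning square and centred in the bay with its stripes out, both vials upright in the tray, and the plates and bottle untouched.

```bash
python3 -c "
from bench import ctrl; print(ctrl.sign_off())"
```

```text
the job is handed in; nothing more can be done
None
```

The job is done and handed in at about 27.6 s of the 61 s limit: the white-capped vial stands upright in the blue tray, and the green panel leans on the box's upper front edge, striped side out, centred and square by the final pictures to within about 1.5°; I don't have the judge's result.

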